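Feed steel blanks onto a sprung lift to the gauge clip

TASK

Draw the feeder's gate fully open by its post, then slide the steel blanks along the deck onto the sprung platform, one after another, until the platform's pointer has sunk to stand between the upper and lower ends of the gauge clip. Slide the blanks without lifting them; those in the well must lie flat, those not needed stay wholly on the deck (a few mm of overhang is fine), and the other things on the bench are left alone.

Things in the scene. Friction and masses are not known exactly. Their poses are not given: they have to be found in the camera images.
- feeder: Blank feeder, fixed: aluminium chute on a grey base, 410 x 120 mm. Origin: underside; x away from the robot, y to the left (feed direction), z up. Deck 95 mm high, y = -0.210 (open end) to +0.116 (edge). Side rails up to y = 0.103: 64 mm apart inside, 74 mm outside, 9 mm high. Then the well, y = 0.116 to 0.188, 64 mm wide; end stop 14 mm, walls 10 mm above the deck
- deck_edge (a point): middle of the deck's left edge, on the deck's top surface (95 mm above the bench), where the well begins; axes as the feeder's
- well (a point): centre of the well's mouth, at deck height; axes as the feeder's. The well takes a 60 mm blank with 12 mm of play along y and 4 mm along x
- platform (a joint): black sprung platform (58 x 66 mm) in the well: its depth in m below the deck. Empty it rests at about 0.002; each blank sinks it by about 0.018 more (a little over a blank's thickness), so the pile's top stays just under the deck and the next blank slides over it. Stops at 0.078. A blank tips nose down until its tail is off the deck edge
- pointer (a point): tip of the platform's small steel pointer, which sticks out through a slot in the well's wall on the robot's side and goes up and down with the platform. 5 mm tall; the point is at mid height, 3 mm below the platform's top
- mark (a point): middle of the black C-shaped gauge clip on the well's robot-side wall, beside the slot. The clip is 24 mm tall (12 mm up and down from here); it is fixed, at a different height each time, so two or three blanks are usually needed; with the clip taller than one blank's sinking, some number always suits
- gate (a joint): gate, a dark steel blade 16 mm high, across the chute just before the well (feeder y = 0.1095): 0 closed, 0.078 fully open (drawn in the feeder's +x, away from the robot). Needs about 2 N and stays where left. Blanks pass once it is beyond 0.072
- gate_post (a point): the gate's upright post, 12 mm thick with an 18 mm ball on top; this point is on its axis, 30 mm above the deck; the post runs from the blade up to 48 mm above the deck (ball top 57 mm). When the gate is closed it stands over the rail on the robot's side, free to be pushed from that side
- blank1: square steel blank, 60 x 60 x 16 mm, about 0.44 kg, with four bolt holes; origin at the centre of its underside. Number 1 of the row of four on the deck, counted from the gate (left); gaps of a few mm. Pushing the last one (from the right) moves the whole row, with up to about 15 N
- blank2: square steel blank, 60 x 60 x 16 mm, about 0.44 kg, with four bolt holes; origin at the centre of its underside. Number 2 of the row of four on the deck, counted from the gate (left); gaps of a few mm. Pushing the last one (from the right) moves the whole row, with up to about 15 N
- blank3: square steel blank, 60 x 60 x 16 mm, about 0.44 kg, with four bolt holes; origin at the centre of its underside. Number 3 of the row of four on the deck, counted from the gate (left); gaps of a few mm. Pushing the last one (from the right) moves the whole row, with up to about 15 N
- blank4: square steel blank, 60 x 60 x 16 mm, about 0.44 kg, with four bolt holes; origin at the centre of its underside. Number 4 of the row of four on the deck, counted from the gate (left); gaps of a few mm. Pushing the last one (from the right) moves the whole row, with up to about 15 N
- spanner_1: open-ended spanner, 155 x 26 x 6 mm, lying on the bench in front of the feeder
- hex_key_2: small L-shaped hex key, 72 x 30 x 5 mm, on the bench to the right
- planet_gear_1: small gear, 26 mm across, 16 mm high, on the bench behind the feeder
- bearing_1: small ball bearing, 38 mm across, 10 mm high, on the bench to the left
Not all that is in view belongs to the job. What is shaped like the blank4 but blue or red is not meant.

How it is judged:
On the way, in this order (a step that is already met when the one before it is completed fails the run):
1. the gate is fully open (value of joint gate above 0.072 m), for 0.2 s.
2. a blank lies flat on the platform in the well (((y of blank1 in the frame of well between -0.009 and 0.009 m and x of blank1 in the frame of well between -0.009 and 0.009 m and z of blank1 in the frame of well below -0.011 m and angle between blank1's own z axis and vertical below 0.08 rad) or (y of blank2 in the frame of well between -0.009 and 0.009 m and x of blank2 in the frame of well between -0.009 and 0.009 m and z of blank2 in the frame of well below -0.011 m and angle between blank2's own z axis and vertical below 0.08 rad) or (y of blank3 in the frame of well between -0.009 and 0.009 m and x of blank3 in the frame of well between -0.009 and 0.009 m and z of blank3 in the frame of well below -0.011 m and angle between blank3's own z axis and vertical below 0.08 rad) or (y of blank4 in the frame of well between -0.009 and 0.009 m and x of blank4 in the frame of well between -0.009 and 0.009 m and z of blank4 in the frame of well below -0.011 m and angle between blank4's own z axis and vertical below 0.08 rad))), for 0.2 s.
At the end, for the whole second after the job is handed in: The gate is open (past 72 mm); the pointer's mid height is within 12.5 mm of the clip's middle, so between its ends; every blank either lies flat in the well or lies flat on the deck with no more than 12 mm over the edge; all at rest (value of joint gate above 0.072 m and z of pointer in the frame of mark between -0.0125 and 0.0125 m and ((y of blank1 in the frame of well between -0.009 and 0.009 m and x of blank1 in the frame of well between -0.009 and 0.009 m and z of blank1 in the frame of well below -0.011 m and angle between blank1's own z axis and vertical below 0.08 rad) or (y of blank1 in the frame of deck_edge between -0.35 and -0.018 m and x of blank1 in the frame of deck_edge between -0.009 and 0.009 m and z of blank1 in the frame of deck_edge between -0.003 and 0.003 m and angle between blank1's own z axis and vertical below 0.06 rad)) and ((y of blank2 in the frame of well between -0.009 and 0.009 m and x of blank2 in the frame of well between -0.009 and 0.009 m and z of blank2 in the frame of well below -0.011 m and angle between blank2's own z axis and vertical below 0.08 rad) or (y of blank2 in the frame of deck_edge between -0.35 and -0.018 m and x of blank2 in the frame of deck_edge between -0.009 and 0.009 m and z of blank2 in the frame of deck_edge between -0.003 and 0.003 m and angle between blank2's own z axis and vertical below 0.06 rad)) and ((y of blank3 in the frame of well between -0.009 and 0.009 m and x of blank3 in the frame of well between -0.009 and 0.009 m and z of blank3 in the frame of well below -0.011 m and angle between blank3's own z axis and vertical below 0.08 rad) or (y of blank3 in the frame of deck_edge between -0.35 and -0.018 m and x of blank3 in the frame of deck_edge between -0.009 and 0.009 m and z of blank3 in the frame of deck_edge between -0.003 and 0.003 m and angle between blank3's own z axis and vertical below 0.06 rad)) and ((y of blank4 in the frame of well between -0.009 and 0.009 m and x of blank4 in the frame of well between -0.009 and 0.009 m and z of blank4 in the frame of well below -0.011 m and angle between blank4's own z axis and vertical below 0.08 rad) or (y of blank4 in the frame of deck_edge between -0.35 and -0.018 m and x of blank4 in the frame of deck_edge between -0.009 and 0.009 m and z of blank4 in the frame of deck_edge between -0.003 and 0.003 m and angle between blank4's own z axis and vertical below 0.06 rad)) and linear speed of each of blank1, blank2, blank3, blank4 below 0.01 m/s and velocity of joint platform between -0.005 and 0.005 m/s); the robot touches nothing.
It fails at once if a blank is lifted more than 15 mm off the deck (z of any of blank1, blank2, blank3, blank4 in the frame of feeder above 0.11 m).
It fails at once if a bystander (spanner, hex key, gear, small bearing) is moved more than 30 mm (distance of any of spanner_1, hex_key_2, planet_gear_1, bearing_1 from where it was at the start of the episode above 0.03 m).
It also fails if it takes over 51 s, if anything falls off the work surface, if the arm or the gripper's body presses on something with over 40 N, if the wrist force passes 120 N, or if a joint passes its speed limit or range.

ROBOT

A 7-joint arm with a two-finger parallel gripper is mounted at the origin on a cart in front of the work surface, level with it; the furniture and walls round the work are solid. World frame = base frame: x ahead of the robot, y to its left, z up, the work surface at z = 0. Lengths are in m, angles in rad, forces in N, time in s.
With the tool pointing down it reaches from about 0.425 to 0.875 m from the base axis. Payload 4.7 kg.
Tool frame: the origin (TCP) lies at the very end of the fingers, on their centre line; the grasp point (between the pads) lies ctrl.pinch_z behind it (ctrl.pinch_z is the distance from the TCP to the grasp point, in m); x points along the fingers, y is the direction in which the jaws open and shut, and the axes are right-handed (so a half turn about x gives the same grasp; the last joint's range is limited). The gripper opens to 87 mm and grips with 3 to 60 N. Pads are 19 mm wide; open, the fingers measure 117 mm over their backs; the gripper's body (75 mm by 190 mm) begins 51 mm behind the grasp point.
Start: joints at [1.205, 0.321, -0.07, 1.45, 0.023, 1.371, -0.057], TCP at [0.241, -0.604, 0.223] pointing down, gripper open.
Joint ranges: [-2.86, 2.86], [-0.3, 2.09], [-1.38, 1.24], [0.06, 2.45], [-1.56, 4.7], [0.09, 2.05], [-2.69, 2.69]. Speed limits (rad/s): [2.57, 2.57, 3.14, 3.14, 3.14, 3.14, 3.14].

INTERFACE

Orientations are given as a rotation vector (axis times angle).
In Python, from bench import get_state, get_image, camera_info, order, ctrl gives the robot as it stands.
- The arm moves only by the tool jog_arm, never from a script. Its arguments are lists of equal length, an entry for each row: "claw": the finger opening in mm, from 0 to 87; "xyz": the shift along the tool's x, y, z in mm, a list of three; "roll": the turn about the tool's x in degrees. In form: {"claw": [claw, ...], "xyz": [[tx, ty, tz], ...], "roll": [roll, ...]}. A call has 1 to 5 rows; each row is the pose to reach, as a shift and turn from the pose measured when the call began, along the tool's axes at that moment; what a row does not reach only later rows make up. A row lasts 1/10 s, in which the tool goes at most 50 mm and 8.59 degrees, less where a joint would pass 70% of its speed; a pose out of reach is approached as far as the arm can. A call with a gripper value outside its range is refused whole. The fingers move at their own pace and stop on an object; "force" is the grip in N (left out, the last holds). Time passes only in rows, so rows that repeat a pose let the fingers close. It gives the time, the measured TCP pose, the force and the opening at its end, in the units of the state.
- get_state(): the state, without advancing time (a new reading comes with each control period).
- get_image(name): name is "scene" or "top" or "wrist"; returns (picture, depth): 384x512x3 uint8, red, green, blue; 384x512 float32, m along the optical axis (not along the pixel's ray), 0 where there is no reading.
- camera_info(name): a dict with "intrinsics" (3x3 intrinsics, pixels), "rvec" (rotation vector, rad) and "tvec" (3), from world to camera coordinates, as OpenCV has them; the wrist camera has in their place "tool_from_camera" (4x4, takes a point from camera to tool coordinates, whose origin is the TCP and whose axes are the tool frame's). Camera axes: x right, y down, z forward; pixel columns grow to the right and rows downward; lengths in m; the calibration is good to about 2 mm. A picture is of the moment at which its call begins: read the wrist's pose just before it. camera_info takes no time and is no camera call.
- order.close_job(): hands the job in, once; it reports no verdict.
The state is a dict: "time": time; "joint_positions": joint angles; "qd": joint speeds; "joint_torque": joint torques, N m; "position": TCP position; "tool_rot": TCP orientation; "ft_force": force on the tool from outside, world axes, zero at the start; "torque": the same for the moment, N m; "grip_width": opening from 0.0 (shut) to 1.0 (fully open).
Only numpy, scipy, OpenCV 4.12 (cv2) and the standard library are available. Lean on these libraries where they do the work, as an engineer would, in place of code of your own. Each camera call takes 0.05 s, during which the arm holds its last target. There are 200 camera calls.

## Working session

There is one attempt and no reset: what is moved stays moved. The work goes in short steps, Python scripts to look and compute and a tool call to move; the robot and the scene stay as the last step left them, time stands still between calls to the robot, and variables do not carry over. Pictures are saved under pics/ and viewed, about 8 in all and at most 12, crops included, and the job is handed in when it is done.

Besides the shell and the picture viewer there is one more tool, called after "Request:" as name([rows], argument=value, ...), one row to a line, values as JSON. jog_arm: Moves the arm, as the interface text tells. Its arguments: {"type":"object","properties":{"claw":{"type":"array"},"xyz":{"type":"array"},"roll":{"type":"array"},"force":{"type":"number"}},"required":["claw","xyz","roll"]}

```bash
mkdir -p pics; ls; cat > h.py <<'E'
import numpy as np, cv2
from bench import get_state, get_image, camera_info, order, ctrl
from scipy.spatial.transform import Rotation as R
def grab(n):
    s=get_state(); im,d=get_image(n); np.savez(f'{n}.npz',im=im,d=d,p=s['position'],r=s['tool_rot']); return im,d
def world(n,u,v,d):
    c=camera_info(n); K=c['intrinsics']; p=np.array([(u-K[0][2])/K[0][0]*d,(v-K[1][2])/K[1][1]*d,d])
    return R.from_rotvec(np.ravel(c['rvec'])).inv().apply(p-np.ravel(c['tvec']))
def at(n,u,v):
    z=np.load(f'{n}.npz'); w=z['d'][v-1:v+2,u-1:u+2]; w=w[w>0]
    return world(n,u,v,np.median(w)).round(4) if len(w) else None
def proj(n,P):
    c=camera_info(n); return cv2.projectPoints(np.array(P,float).reshape(-1,3),np.array(c['rvec'],float),np.array(c['tvec'],float),np.array(c['intrinsics'],float),None)[0].reshape(-1,2).round(1)
E
python3 - <<'E'
from h import *
for n in ('top','scene'):
    im,d=grab(n); cv2.imwrite(f'pics/{n}0.png',cv2.resize(im[:,:,::-1],(800,600),interpolation=cv2.INTER_CUBIC))
    c=camera_info(n); r=R.from_rotvec(np.ravel(c['rvec'])); print(n,(-r.inv().apply(np.ravel(c['tvec']))).round(3),r.as_matrix().round(2).tolist())
s=get_state(); print(s['time'],s['position'],R.from_rotvec(s['tool_rot']).as_matrix().round(3).tolist(),s['grip_width'],ctrl.pinch_z)
E
```

```text
pics
top [ 0.369 -0.005  1.584] [[-0.01, -1.0, 0.02], [-0.99, 0.01, -0.11], [0.11, -0.02, -0.99]]
scene [-0.419  0.565  0.588] [[-0.54, -0.84, 0.01], [-0.34, 0.21, -0.92], [0.77, -0.5, -0.4]]
0.1 [ 0.24072477 -0.60324584  0.22158027] [[-0.001, 0.371, -0.929], [0.002, -0.929, -0.371], [-1.0, -0.002, 0.0]] 1.0007919967073646 0.0187
```

View pics/top0.png

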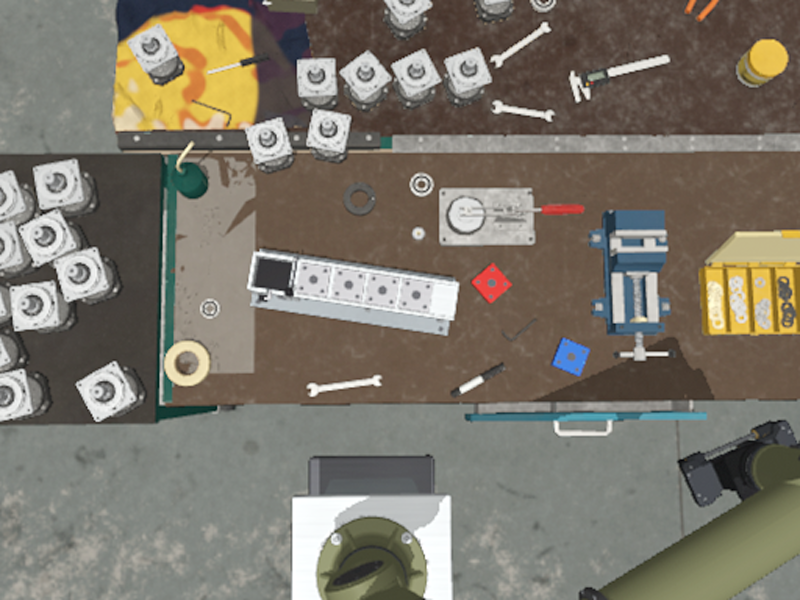

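View pics/scene0.png

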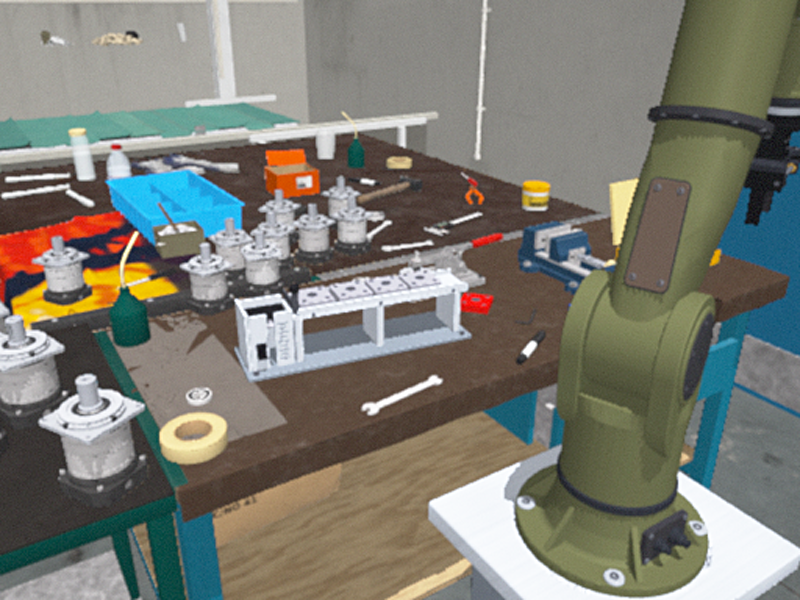

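Top: the row of four steel blanks is at (314,279), (349,285), (382,290) and (416,295), with the dark well at (272,273). The look-alikes are red at (491,283) and blue at (571,356); neither lies in the chute, so I exclude both. In the scene view the well is at (265,330) with the clip and slot on its face. Next is a close crop of each.

```bash
python3 - <<'E'
from h import *
t=np.load('top.npz')['im'][:,:,::-1]; s=np.load('scene.npz')['im'][:,:,::-1]
a=cv2.resize(t[150:222,150:302],None,fx=5,fy=5,interpolation=cv2.INTER_CUBIC)   # 760x360
b=cv2.resize(s[170:250,140:310],None,fx=4.47,fy=3,interpolation=cv2.INTER_CUBIC)[:, :760]
cv2.imwrite('pics/c1.png',np.vstack([a,np.pad(b,((0,0),(0,760-b.shape[1]),(0,0)))]))
for n,uv in (('top',[(201,179),(223,182),(245,186),(266,189),(174,175)]),):
    for u,v in uv: print(n,u,v,at(n,u,v))
E
```

```text
top 201 179 [0.5743 0.1045 0.1107]
top 223 182 [0.5649 0.0383 0.1097]
top 245 186 [ 0.5527 -0.028   0.1074]
top 266 189 [ 0.5428 -0.0913  0.1101]
top 174 175 [0.5898 0.1883 0.0915]
```

View pics/c1.png

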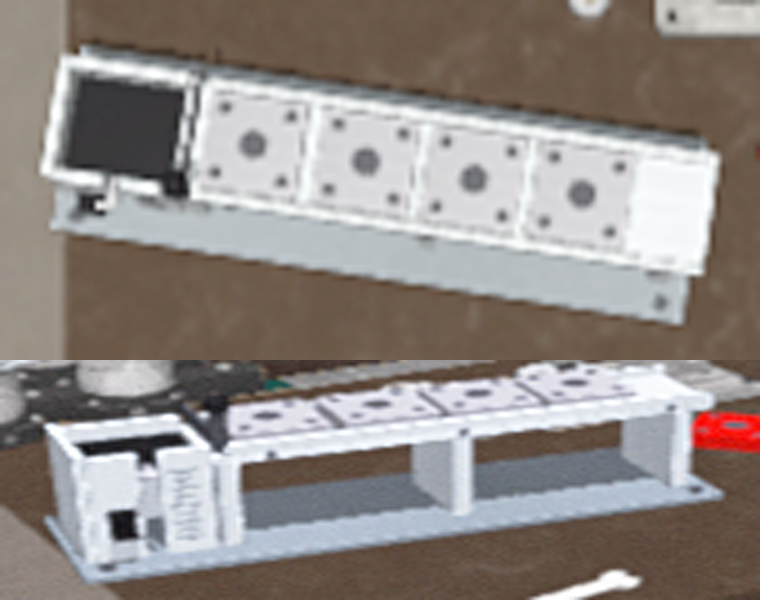

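The crop shows the blanks at (253,145), (367,160), (474,178) and (582,194), the post's dark ball at (175,183) and the platform at (127,127). The clip is black at (122,523) on the robot-side wall.

```bash
cat >> h.py <<'E'
def ray(n,u,v,p0,nrm):   # pixel ray meets plane
    a=world(n,u,v,0.0); b=world(n,u,v,1.0)-a; return a+b*np.dot(np.array(p0)-a,nrm)/np.dot(b,nrm)
E
python3 - <<'E'
from h import *
Z=np.array([0,0,1.])
B=np.array([ray('top',u/5+150,v/5+150,[0,0,.111],Z) for u,v in [(253,145),(367,160),(474,178),(582,194)]])
d=B[0]-B[3]; fy=d/np.linalg.norm(d); fx=np.array([fy[1],-fy[0],0]); print('blanks',B[:,:2].round(4).tolist(),'fy',fy.round(3),'gaps',(np.diff(B,axis=0)@fy).round(4))
for u,v,z in [(127,127,.093),(175,183,.143)]:
    p=ray('top',u/5+150,v/5+150,[0,0,z],Z); print(p.round(4),'rel b1 x,y',(p-B[0])@fx,(p-B[0])@fy)
for u,v in [(185,186),(185,187)]: print('depth',at('top',u,v))
for u,v in [(167,224),(167,220),(167,228),(173,202),(172,200)]: print('sc',at('scene',u,v))
s=np.load('scene.npz')['im'][:,:,::-1]
cv2.imwrite('pics/c2.png',cv2.resize(s[180:245,148:200],None,fx=9,fy=9,interpolation=cv2.INTER_CUBIC))
E
```

```text
blanks [[0.5743, 0.1057], [0.5648, 0.0371], [0.5534, -0.0274], [0.5433, -0.0925]] fy [0.154 0.988 0.   ] gaps [-0.0693 -0.0654 -0.0658]
[0.5883 0.1839 0.093 ] rel b1 x,y 0.0018044729365153758 0.07937405883815676
[0.5475 0.1491 0.143 ] rel b1 x,y -0.033144451624510754 0.03873115602919904
depth [0.5485 0.1484 0.1495]
depth [0.5454 0.1483 0.1504]
sc [0.5519 0.2156 0.044 ]
sc [0.5511 0.215  0.0557]
sc [0.5505 0.217  0.0335]
sc [0.5722 0.1874 0.091 ]
sc [0.5829 0.1856 0.0919]
```

View pics/c2.png

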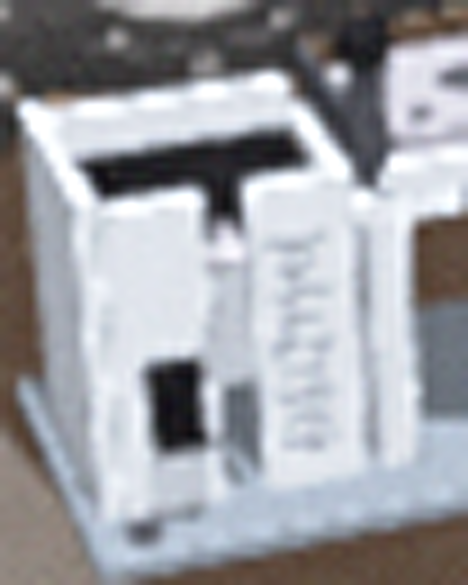

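The clip's middle is at about z = 0.042, 53 mm below the deck, so three blanks are expected. The post is near (0.547, 0.149) and the feed direction is (0.154, 0.988). I'm starting to move now.

Request:
jog_arm([
  [0,-139,-335],
  [0,-139,-335],
  [0,-139,-335],
  [0,-139,-335],
  [0,-139,-335],
], claw=[0,0,0,0,0], roll=[30.6,30.6,30.6,30.6,30.6])

```text
time: 0.6
position: [0.4169, -0.4309, 0.2217]
tool_rot: [-2.137, 0.166, 2.14]
ft_force: [0.4, -0.5, -0.3]
grip_width: 0.63
```

```bash
cat > go.py <<'E'
import sys
from h import *
s=get_state(); M=R.from_rotvec(s['tool_rot']).as_matrix(); p=np.array(s['position'])
B1=np.array([.5743,.1057,0]); fy=np.array([.154,.988,0]); fx=np.array([.988,-.154,0])
print('t',round(s['time'],2),'p',p.round(4),'feeder xy',round((p-B1)@fx,4),round((p-B1)@fy+.0717,4),'F',np.round(s['ft_force'],1),'g',round(s['grip_width'],2))
a=[float(v) for v in sys.argv[1:]]
for x,y,z in zip(*[iter(a)]*3):   # feeder x,y, world z -> tool shift mm
    T=B1+fx*x+fy*(y-.0717)+[0,0,z]; print((x,y,z),'shift',(1000*M.T@(T-p)).round(1))
t=M[:,1]; print('roll needed',np.degrees(np.arctan2(t[1],t[0])-np.arctan2(-.988,-.154)).round(1))
E
python3 go.py -.074 .1095 .2 -.074 .1095 .118
```

```text
t 0.6 p [ 0.4169 -0.4309  0.2217] feeder xy -0.0729 -0.4827 F [ 0.4 -0.5 -0.3] g 0.63
(-0.074, 0.1095, 0.2) shift [  22.6 -592.2    2.4]
(-0.074, 0.1095, 0.118) shift [ 104.6 -592.1    2.3]
roll needed -0.1
```

Request:
jog_arm([
  [22,-592,2],
  [22,-592,2],
  [22,-592,2],
  [22,-592,2],
  [22,-592,2],
], claw=[0,0,0,0,0], roll=[0,0,0,0,0])

```text
time: 1.1
position: [0.4542, -0.1836, 0.2127]
tool_rot: [-2.137, 0.167, 2.141]
ft_force: [0.7, -0.2, -0.4]
grip_width: 0.17
```

Request:
jog_arm([
  [0,-350,2],
  [0,-350,2],
  [0,-350,2],
  [0,-350,2],
  [0,-350,2],
], claw=[0,0,0,0,0], roll=[0,0,0,0,0])

```text
time: 1.6
position: [0.4914, 0.0633, 0.213]
tool_rot: [-2.137, 0.167, 2.141]
ft_force: [0.8, -0.7, 0.9]
grip_width: 0.004
```

```bash
python3 go.py -.074 .1095 .118
```

```text
t 1.6 p [0.4914 0.0633 0.213 ] feeder xy -0.0754 0.0171 F [ 0.8 -0.7  0.9] g 0.0
(-0.074, 0.1095, 0.118) shift [ 95.1 -92.4  -1.3]
roll needed -0.2
```

Request:
jog_arm([
  [30,-45,0],
  [60,-92,0],
  [95,-92,0],
  [95,-92,0],
  [95,-92,0],
], claw=[0,0,0,0,0], roll=[0,0,0,0,0])

```text
time: 2.1
position: [0.5051, 0.1537, 0.1177]
tool_rot: [-2.136, 0.168, 2.143]
ft_force: [0.3, -0.8, 1.1]
grip_width: 0.006
```

```bash
python3 - <<'E'
from h import *
im,d=grab('wrist'); t,_=grab('top')
a=cv2.resize(im[:,:,::-1],(480,360)); b=cv2.resize(t[140:240,150:270,::-1],(320,266),interpolation=cv2.INTER_CUBIC)
c=np.zeros((360,800,3),np.uint8); c[:,:480]=a; c[:266,480:]=b; cv2.imwrite('pics/w1.png',c)
E
python3 go.py .0295 .1095 .118
```

```text
t 2.2 p [0.507  0.1532 0.1198] feeder xy -0.0738 0.1083 F [ 0.6  0.5 -0. ] g 0.0
(0.0295, 0.1095, 0.118) shift [   1.9   -1.7 -103.3]
roll needed -0.3
```

View pics/w1.png

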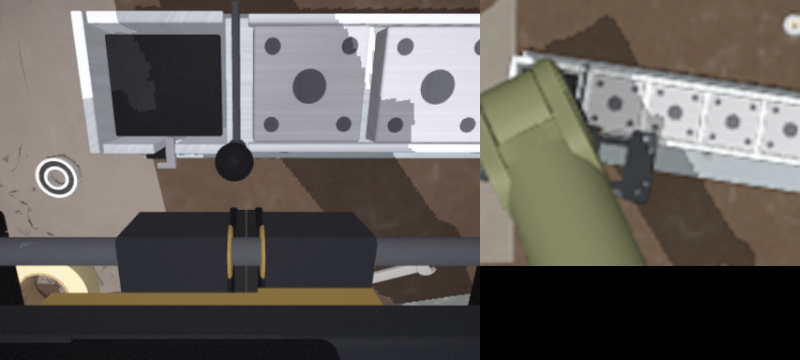

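Wrist view: the post's ball is at (234,162), a few mm left of the closed fingers' line, so the push is well lined up. Now I push the gate open.

Request:
jog_arm([
  [2,-4,-15],
  [2,-4,-32],
  [2,-4,-49],
  [2,-4,-66],
  [2,-4,-83],
], claw=[0,0,0,0,0], roll=[0,0,0,0,0])

```text
time: 2.7
position: [0.591, 0.1433, 0.1202]
tool_rot: [-2.14, 0.171, 2.133]
ft_force: [-1.6, 2.0, -0.3]
grip_width: 0.002
```

Request:
jog_arm([
  [0,0,-10],
  [0,0,-17],
  [0,0,-20],
], claw=[0,0,0], roll=[0,0,0])

```text
time: 3.0
position: [0.6058, 0.1407, 0.1211]
tool_rot: [-2.129, 0.172, 2.146]
ft_force: [-20.6, -0.0, 12.9]
grip_width: 0.007
```

```bash
python3 go.py .0295 .1095 .118
```

```text
t 3.0 p [0.6058 0.1407 0.1211] feeder xy 0.0258 0.1111 F [-20.6  -0.   12.9] g 0.01
(0.0295, 0.1095, 0.118) shift [ 3.1  1.6 -3.8]
roll needed -0.4
```

Request:
jog_arm([
  [0,0,-1],
  [0,0,-1],
  [0,0,20],
  [-40,0,25],
  [-80,0,25],
], claw=[0,0,0,0,0], roll=[0,0,0,0,0])

```text
time: 3.5
position: [0.5808, 0.1436, 0.2022]
tool_rot: [-2.129, 0.174, 2.146]
ft_force: [1.4, 0.4, -0.2]
grip_width: 0.003
```

```bash
python3 go.py .001 -.19 .18 .001 -.19 .103
python3 - <<'E'
from h import *
im,d=grab('wrist'); cv2.imwrite('pics/w2.png',cv2.resize(im[:,:,::-1],(512,384)))
E
```

```text
t 3.5 p [0.5808 0.1436 0.2022] feeder xy 0.0006 0.1102 F [ 1.4  0.4 -0.2] g 0.0
(0.001, -0.19, 0.18) shift [ 22.8 300.1  -2.6]
(0.001, -0.19, 0.103) shift [ 99.8 299.9  -3.2]
roll needed -0.4
```

View pics/w2.png

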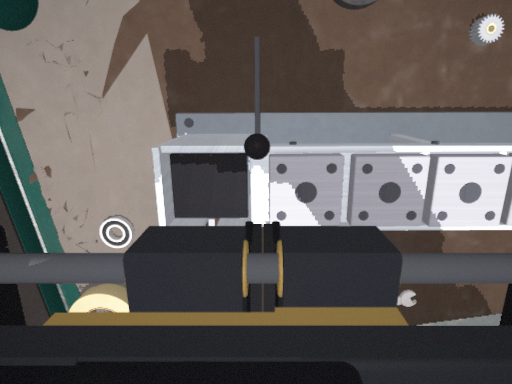

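Wrist view: the ball (257,146) now stands over the far rail and the blade is drawn out beyond it, so the gate is open. It ended on its stop at about 20 N. Next I go behind blank 4.

Request:
jog_arm([
  [15,300,-3],
  [15,300,-3],
  [15,300,-3],
  [15,300,-3],
  [15,300,-3],
], claw=[0,0,0,0,0], roll=[0,0,0,0,0])

```text
time: 4.05
position: [0.5471, -0.1063, 0.1979]
tool_rot: [-2.146, 0.175, 2.127]
ft_force: [1.0, -1.0, 0.3]
grip_width: 0.005
```

Request:
jog_arm([
  [0,51,0],
  [0,51,0],
  [0,51,0],
], claw=[0,0,0], roll=[0,0,0])

```text
time: 4.35
position: [0.5387, -0.1598, 0.1989]
tool_rot: [-2.146, 0.183, 2.122]
ft_force: [0.6, 1.0, 0.5]
grip_width: 0.006
```

```bash
python3 go.py .001 -.19 .14 .001 -.19 .103
python3 - <<'E'
from h import *
im,d=grab('wrist'); cv2.imwrite('pics/w3.png',cv2.resize(im[:,:,::-1],(512,384)))
E
```

```text
t 4.35 p [ 0.5387 -0.1598  0.1989] feeder xy 0.0058 -0.1961 F [0.6 1.  0.5] g 0.01
(0.001, -0.19, 0.14) shift [58.8 -6.1  5.5]
(0.001, -0.19, 0.103) shift [95.8 -6.2  5.9]
roll needed -0.8
```

View pics/w3.png

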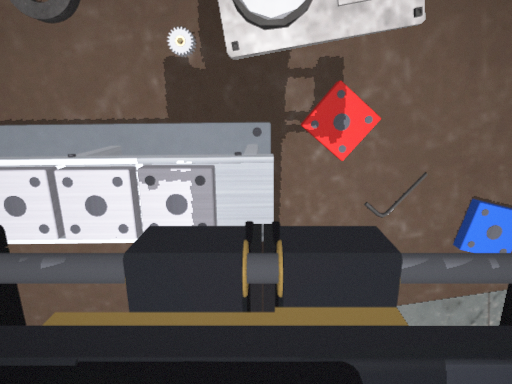

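Wrist view: blank 4's back edge is at u=215, the deck's open end at u=273 and the fingers between them at about u=260, so there is room. I descend behind it.

Request:
jog_arm([
  [20,-5,6],
  [50,-5,6],
  [80,-5,6],
  [97,-5,6],
  [97,-5,6],
], claw=[0,0,0,0,0], roll=[-0.8,-0.8,-0.8,-0.8,-0.8])

```text
time: 4.9
position: [0.5339, -0.1485, 0.0995]
tool_rot: [-2.152, 0.157, 2.137]
ft_force: [0.2, -0.4, 0.7]
grip_width: 0.003
```

```bash
python3 go.py .001 -.17 .102 .001 -.078 .102
```

```text
t 4.9 p [ 0.5339 -0.1485  0.0995] feeder xy -0.0007 -0.1857 F [ 0.2 -0.4  0.7] g 0.0
(0.001, -0.17, 0.102) shift [ -2.4 -15.7  -1.9]
(0.001, -0.078, 0.102) shift [  -2.3 -107.7   -2.5]
roll needed 0.4
```

Request:
jog_arm([
  [-2,-12,-2],
  [-2,-26,-2],
  [-2,-41,-2],
  [-2,-56,-2],
  [-2,-71,-2],
], claw=[0,0,0,0,0], roll=[0.4,0.4,0.4,0.4,0.4])

```text
time: 5.4
position: [0.5465, -0.0835, 0.1031]
tool_rot: [-2.153, 0.176, 2.134]
ft_force: [-2.5, -12.2, 1.2]
grip_width: 0.005
```

```bash
python3 go.py .001 -.078 .102
```

```text
t 5.4 p [ 0.5465 -0.0835  0.1031] feeder xy 0.0017 -0.1195 F [ -2.5 -12.2   1.2] g 0.0
(0.001, -0.078, 0.102) shift [  0.8 -41.5   0.8]
roll needed -0.1
```

Row force is 12 N, as stated. I continue until blank 1's tail is about at the edge.

Request:
jog_arm([
  [0,-11,0],
  [0,-22,0],
  [0,-31,0],
  [0,-38,0],
  [0,-40,0],
], claw=[0,0,0,0,0], roll=[0,0,0,0,0])

```text
time: 5.9
position: [0.5523, -0.0462, 0.1034]
tool_rot: [-2.155, 0.181, 2.137]
ft_force: [-1.3, -8.6, -2.1]
grip_width: 0.001
```

```bash
cat > look.py <<'E'
import sys
from h import *
s,_=grab('scene'); im,d=grab('wrist')
a=cv2.resize(s[178:243,148:208,::-1],(420,455),interpolation=cv2.INTER_CUBIC); b=cv2.resize(im[:,:,::-1],(380,285))
c=np.zeros((455,800,3),np.uint8); c[:,:420]=a; c[:285,420:]=b; cv2.imwrite(sys.argv[1],c)
E
python3 look.py pics/l1.png; python3 go.py .001 -.076 .102
```

```text
t 6.0 p [ 0.5523 -0.0461  0.1034] feeder xy 0.0017 -0.0816 F [-1.1 -7.2 -2.4] g 0.0
(0.001, -0.076, 0.102) shift [ 1.3 -5.7  0.7]
roll needed -0.1
```

View pics/l1.png

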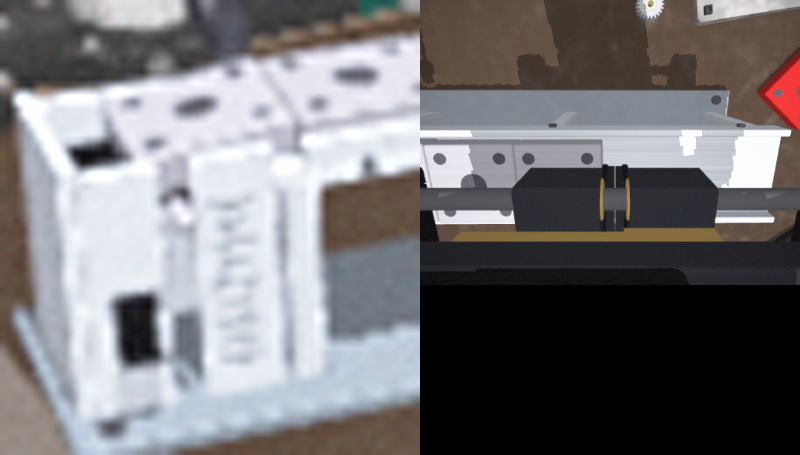

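Blank 1 is mostly over the well with its tail about at the edge (seam at (292,150)), and the pointer at (178,210) has barely sunk. From here I check heights numerically from depth.

Request:
jog_arm([
  [0,-4,0],
  [0,-7,0],
  [0,-8,0],
  [0,-8,0],
], claw=[0,0,0,0], roll=[0,0,0,0])

```text
time: 6.4
position: [0.5529, -0.0415, 0.1037]
tool_rot: [-2.156, 0.188, 2.139]
ft_force: [-0.3, -8.4, -1.4]
grip_width: 0.003
```

```bash
cat > prof.py <<'E'
from h import *
B1=np.array([.5743,.1057,0]); fy=np.array([.154,.988,0]); fx=np.array([.988,-.154,0])
for n in ('top','scene'):
    im,d=grab(n); c=camera_info(n); K=np.array(c['intrinsics']); v,u=np.mgrid[:384,:512]
    P=np.stack([(u-K[0,2])/K[0,0]*d,(v-K[1,2])/K[1,1]*d,d],-1)[d>0]
    P=R.from_rotvec(np.ravel(c['rvec'])).inv().apply(P-np.ravel(c['tvec']))
    x=(P-B1)@fx; y=(P-B1)@fy+.0717
    out=[]
    for y0 in np.arange(.074,.2,.009):
        row=[]
        for x0 in (-.016,.016):
            k=(abs(y-y0)<.0045)&(abs(x-x0)<.010)&(P[:,2]>.0)
            row.append(f'{1000*np.median(P[k,2]):.0f}/{k.sum()}' if k.sum()>2 else '-')
        out.append(f'{1000*y0:.0f}:'+','.join(row))
    print(n,'  '.join(out))
E
python3 prof.py; python3 go.py .001 -.07 .102
```

```text
top 74:111/20,110/18  83:110/21,110/20  92:110/20,109/19  101:108/21,111/19  110:108/17,107/18  119:110/22,109/21  128:107/16,108/21  137:105/19,107/20  146:104/19,105/19  155:101/19,101/18  164:101/18,98/20  173:96/14,94/12  182:82/21,82/22  191:86/28,86/27  200:107/4,107/6
scene 74:8/21,108/21  83:108/25,109/19  92:9/27,110/18  101:109/18,110/11  110:109/14,109/12  119:69/32,110/6  128:109/12,109/12  137:107/11,107/9  146:104/13,103/17  155:80/30,101/17  164:100/11,100/11  173:98/8,97/15  182:-,81/6  191:-,-  200:60/59,61/55
t 6.5 p [ 0.5529 -0.0414  0.1037] feeder xy 0.0016 -0.077 F [-1.2 -8.5 -1.9] g 0.0
(0.001, -0.07, 0.102) shift [ 1.6 -7.   0.6]
roll needed -0.2
```

Blank 1 is still nose-down with its tail on the edge. I push on in small steps.

Request:
jog_arm([
  [0,-4,-1],
  [0,-6,-1],
  [0,-6,-1],
  [0,-6,-1],
], claw=[0,0,0,0], roll=[0,0,0,0])

```text
time: 6.9
position: [0.554, -0.0391, 0.1039]
tool_rot: [-2.157, 0.196, 2.142]
ft_force: [-1.7, -9.0, -3.3]
grip_width: 0.009
```

```bash
python3 prof.py; python3 go.py .001 -.07 .102
```

```text
top 74:110/21,110/20  83:110/20,109/18  92:110/19,110/22  101:110/20,111/18  110:110/17,112/19  119:109/21,108/18  128:107/19,108/20  137:108/19,107/17  146:104/20,102/20  155:102/17,102/20  164:100/17,99/17  173:97/18,96/15  182:82/17,82/18  191:92/28,97/29  200:106/4,108/4
scene 74:109/21,7/17  83:8/22,59/24  92:54/24,109/17  101:109/18,109/8  110:110/11,109/9  119:69/33,109/10  128:109/16,109/12  137:106/14,106/12  146:104/13,8/22  155:90/30,101/17  164:99/16,100/13  173:98/7,97/16  182:-,86/6  191:-,-  200:57/57,62/56
t 7.0 p [ 0.554  -0.0391  0.1039] feeder xy 0.0022 -0.0745 F [-2.2 -8.9 -1.6] g 0.0
(0.001, -0.07, 0.102) shift [ 1.8 -4.6  1.3]
roll needed -0.2
```

Request:
jog_arm([
  [1,-5,0],
  [1,-7,0],
  [1,-7,0],
  [1,-7,0],
], claw=[0,0,0,0], roll=[0,0,0,0])

```text
time: 7.4
position: [0.5545, -0.0362, 0.1034]
tool_rot: [-2.159, 0.205, 2.145]
ft_force: [-1.0, -9.4, -1.9]
grip_width: 0.007
```

```bash
python3 prof.py; python3 go.py .001 -.07 .102
```

```text
top 74:110/20,108/22  83:110/21,110/19  92:109/19,109/20  101:110/21,108/20  110:109/18,110/20  119:107/20,106/17  128:108/18,108/20  137:107/20,106/19  146:103/19,104/18  155:101/18,100/17  164:100/18,99/19  173:96/21,98/16  182:82/15,82/13  191:89/30,90/26  200:107/4,105/6
scene 74:8/25,8/20  83:9/19,58/22  92:104/27,109/17  101:109/17,110/11  110:109/12,109/7  119:74/30,109/11  128:108/15,108/12  137:107/13,107/11  146:104/13,104/21  155:82/33,101/19  164:100/18,100/12  173:98/9,98/11  182:97/4,92/10  191:-,-  200:60/61,60/55
t 7.5 p [ 0.5545 -0.0362  0.1033] feeder xy 0.0022 -0.0715 F [-1.9 -9.3 -1.7] g 0.01
(0.001, -0.07, 0.102) shift [ 1.3 -1.6  1.3]
roll needed -0.3
```

Request:
jog_arm([
  [1,-5,0],
  [1,-7,0],
  [1,-9,0],
  [1,-10,0],
  [1,-10,0],
], claw=[0,0,0,0,0], roll=[0,0,0,0,0])

```text
time: 8.0
position: [0.556, -0.0306, 0.1034]
tool_rot: [-2.162, 0.214, 2.146]
ft_force: [-1.0, -8.9, 2.0]
grip_width: 0.005
```

```bash
python3 prof.py; python3 go.py .001 -.07 .102; python3 -c "
from h import *
print(R.from_rotvec(get_state()['tool_rot']).as_matrix()[:,0])"
```

```text
top 74:111/20,109/18  83:110/18,110/20  92:110/18,110/18  101:110/20,112/19  110:111/19,112/17  119:111/18,106/19  128:92/16,89/15  137:91/20,92/21  146:91/18,92/17  155:91/17,90/20  164:91/18,90/18  173:91/22,91/19  182:87/13,84/14  191:87/31,87/30  200:106/5,107/6
scene 74:7/22,9/19  83:8/26,8/22  92:108/22,108/17  101:109/19,110/11  110:110/13,109/13  119:63/27,109/11  128:106/12,99/20  137:-,90/12  146:88/5,89/21  155:88/23,89/16  164:49/4,90/11  173:-,90/11  182:-,90/12  191:-,-  200:55/57,62/61
t 8.1 p [ 0.556  -0.0302  0.1034] feeder xy 0.0029 -0.0654 F [-1.9 -8.6  1.5] g 0.01
(0.001, -0.07, 0.102) shift [1.5 4.6 1.9]
roll needed -0.4
[ 0.00432871 -0.03718578 -0.99929899]
```

Blank 1 dropped flat: its top is at 91 mm all along. Blank 2's front is about at the edge. I hold briefly, then push blank 2.

Request:
jog_arm([
  [0,3,0],
  [0,3,0],
  [0,3,1],
  [0,-10,2],
  [-1,-22,2],
], claw=[0,0,0,0,0], roll=[0,0,0,0,0])

```text
time: 8.6
position: [0.5572, -0.013, 0.1039]
tool_rot: [-2.163, 0.225, 2.148]
ft_force: [-1.1, -8.9, -0.7]
grip_width: 0.005
```

Request:
jog_arm([
  [0,-12,0],
  [0,-24,0],
  [-1,-35,0],
  [-1,-42,0],
  [-1,-43,0],
], claw=[0,0,0,0,0], roll=[0,0,0,0,0])

```text
time: 9.1
position: [0.5644, 0.0264, 0.1039]
tool_rot: [-2.165, 0.233, 2.15]
ft_force: [-2.5, -8.9, 5.5]
grip_width: 0.003
```

```bash
python3 prof.py; python3 go.py .001 -.005 .102
```

```text
top 74:211/21,-  83:210/23,212/10  92:209/11,212/10  101:110/6,108/4  110:111/18,111/21  119:111/16,109/14  128:95/22,94/20  137:95/17,95/19  146:96/19,94/21  155:93/23,94/18  164:96/18,96/21  173:95/20,96/18  182:92/9,93/7  191:81/33,82/34  200:105/5,104/5
scene 74:109/34,110/33  83:173/43,111/39  92:110/42,197/30  101:109/21,109/8  110:109/15,110/11  119:84/38,108/19  128:102/5,91/14  137:-,91/12  146:49/4,90/22  155:76/35,90/18  164:83/6,91/10  173:-,91/10  182:-,90/13  191:-,-  200:52/53,62/59
t 9.2 p [0.5644 0.0263 0.1039] feeder xy 0.0025 -0.0082 F [-2.2 -7.4  4.7] g 0.0
(0.001, -0.005, 0.102) shift [ 1.7 -3.3  1.5]
roll needed -0.6
```

```bash
python3 look.py pics/l2.png
```

```text
(no output)
```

View pics/l2.png

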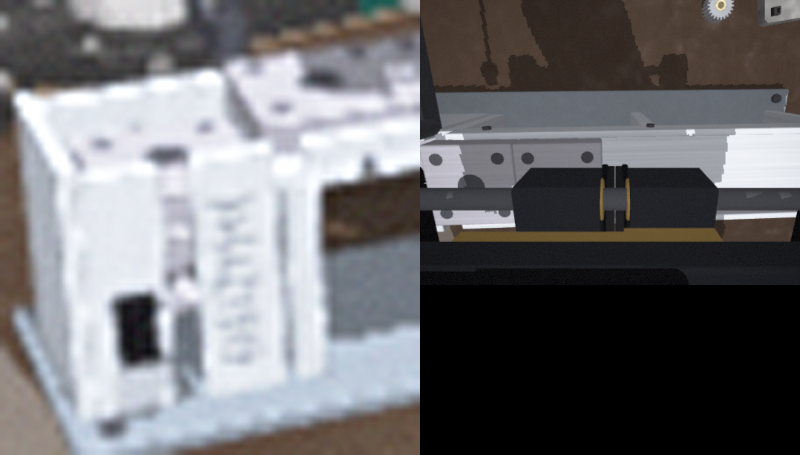

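Two blanks are down, and the pointer (183,290) is now just at the clip's upper end (clip 293–367). I measure both heights in numbers before pushing the third.

```bash
python3 - <<'E'
from h import *
z=np.load('scene.npz'); im=z['im'].astype(int).mean(2)
B1=np.array([.5743,.1057,0]); fy=np.array([.154,.988,0]); fx=np.array([.988,-.154,0])
print(im[214:236,160:182].astype(int))
P=[at('scene',u,v) for v in range(216,234) for u in range(163,173) if im[v,u]<60]; P=np.array(P)
print('clip pts',len(P),'fx',np.percentile((P-B1)@fx,[10,50,90]).round(4),'z',np.percentile(P[:,2],[0,5,50,95,100]).round(4),P[:,2].mean())
p0=B1+fx*np.median((P-B1)@fx)
for v in (219,219.7,220.5,225,229.5,230.5): print('clip plane',v,ray('scene',167.6,v,p0,fx).round(4))
for v in (217.5,219.4,221): print('ptr',v,at('scene',174,int(round(v))),ray('scene',174.1,v,p0,fx).round(4))
E
```

```text
[[224 232 234 235 235 232 234 234 233 235 241 208 185 192 191 182 220 237
  235 220 212 217]
 [227 235 235 234 236 235 234 233 232 235 238 213 190 190 177 161 227 242
  233 215 191 203]
 [224 232 234 235 233 236 236 234 234 237 237 201 169 171 148 120 220 242
  235 216 212 232]
 [225 233 233 235 236 235 235 235 236 239 238 187 130 173 183 140 209 237
  230 209 206 225]
 [227 234 235 236 237 241 240 239 238 235 237 195 156 223 240 211 214 231
  216 191 199 219]
 [230 233 236 240 230 222 219 209 205 183 222 217 196 230 242 241 232 234
  216 212 230 238]
 [231 235 236 228 168 127 101  75  60  70 174 220 218 212 226 239 230 228
  225 223 229 221]
 [237 237 236 198 101  45  31  36  26  36 119 187 211 196 186 180 200 226
  234 223 221 211]
 [244 237 239 205 109  32  28  34  27  34 141 228 209 166 143 128 176 227
  236 227 231 231]
 [240 236 238 224 141  41  27  30  20  52 169 252 211 125 110 112 157 225
  231 225 218 216]
 [229 228 237 234 153  38  22  25  30  51 153 243 197 120 111 114 152 225
  228 209 202 214]
 [223 225 237 245 177  50  18  30  28  37 125 231 197 116 115 113 143 219
  2
[... 749 characters left out ...]
2 231 233]
 [240 240 236 235 227 212 210 213 214 211 214 235 220 159 142 164 194 208
  219 217 218 210]
 [241 228 228 237 226 215 215 211 205 191 196 222 214 176 190 204 203 205
  202 205 203 205]]
clip pts 41 fx [-0.0439 -0.0408 -0.0384] z [0.0324 0.033  0.0434 0.0541 0.0559] 0.043278048780487806
clip plane 219 [0.5499 0.2136 0.0588]
clip plane 219.7 [0.5499 0.2138 0.0568]
clip plane 220.5 [0.5499 0.214  0.0546]
clip plane 225 [0.5501 0.2149 0.0418]
clip plane 229.5 [0.5502 0.2158 0.0289]
clip plane 230.5 [0.5502 0.216  0.026 ]
ptr 217.5 [0.5527 0.1954 0.0554] [0.5473 0.197  0.0597]
ptr 219.4 [0.5481 0.1973 0.0551] [0.5473 0.1974 0.0543]
ptr 221 [0.542  0.2    0.0528] [0.5474 0.1977 0.0497]
```

The clip's middle is at z ≈ 0.043 and the pointer at ≈ 0.0545, or +11.5 mm, which is borderline. A third blank would give about −7 mm, well inside, so I push it with small steps near the end.

Request:
jog_arm([
  [0,-10,1],
  [0,-20,1],
  [-1,-30,1],
  [-1,-38,1],
  [-1,-39,1],
], claw=[0,0,0,0,0], roll=[-0.6,-0.6,-0.6,-0.6,-0.6])

```text
time: 9.8
position: [0.5702, 0.063, 0.1039]
tool_rot: [-2.173, 0.227, 2.156]
ft_force: [-1.8, -7.2, 6.2]
grip_width: 0.007
```

```bash
python3 prof.py; python3 go.py .001 .05 .102
```

```text
top 74:513/35,498/24  83:514/33,497/18  92:508/25,495/16  101:-,492/7  110:208/9,-  119:211/21,-  128:211/13,-  137:-,-  146:110/17,111/15  155:107/15,109/15  164:87/16,89/14  173:88/18,87/19  182:85/11,85/8  191:76/36,74/38  200:107/5,106/5
scene 74:318/338,185/33  83:346/215,183/47  92:442/219,229/58  101:465/155,212/26  110:110/21,332/42  119:109/49,175/27  128:206/33,194/28  137:110/18,109/11  146:109/16,58/18  155:87/41,108/20  164:99/15,89/19  173:-,88/8  182:-,87/13  191:-,-  200:58/59,63/58
t 9.9 p [0.5702 0.063  0.1039] feeder xy 0.0026 0.0289 F [-1.4 -5.6  4.6] g 0.01
(0.001, 0.05, 0.102) shift [  0.8 -21.2   1.6]
roll needed -0.1
```

Request:
jog_arm([
  [0,-9,1],
  [0,-16,1],
  [0,-19,1],
  [0,-19,1],
  [0,-19,1],
], claw=[0,0,0,0,0], roll=[0,0,0,0,0])

```text
time: 10.4
position: [0.5727, 0.0795, 0.1039]
tool_rot: [-2.175, 0.233, 2.156]
ft_force: [-1.3, -6.9, 5.7]
grip_width: 0.008
```

```bash
python3 prof.py; python3 go.py .001 .05 .102
```

```text
top 74:510/33,506/30  83:510/37,502/27  92:512/34,499/24  101:513/33,495/17  110:508/26,492/12  119:498/3,489/6  128:-,-  137:211/16,-  146:210/10,-  155:-,-  164:95/12,96/5  173:95/17,92/16  182:75/5,77/7  191:73/43,78/39  200:109/4,105/5
scene 74:216/101,8/22  83:230/163,109/34  92:318/323,111/30  101:343/229,221/38  110:444/184,227/45  119:464/184,110/24  128:210/21,450/42  137:175/33,168/29  146:197/36,194/31  155:76/45,99/13  164:96/14,97/10  173:94/4,94/14  182:-,92/3  191:-,-  200:57/62,59/53
t 10.5 p [0.5727 0.0795 0.1039] feeder xy 0.0024 0.0456 F [-1.7 -7.8  5.4] g 0.01
(0.001, 0.05, 0.102) shift [ 1.7 -4.5  1.5]
roll needed -0.2
```

Request:
jog_arm([
  [0,-4,1],
  [0,-6,1],
  [0,-6,1],
  [0,-6,1],
], claw=[0,0,0,0], roll=[0,0,0,0])

```text
time: 10.9
position: [0.5726, 0.083, 0.104]
tool_rot: [-2.176, 0.24, 2.157]
ft_force: [-0.6, -6.7, 3.6]
grip_width: 0.002
```

```bash
python3 prof.py; python3 go.py .001 .05 .102
```

```text
top 74:511/31,507/32  83:510/34,504/28  92:510/36,499/26  101:513/36,497/20  110:510/32,493/14  119:506/14,489/10  128:-,483/3  137:212/4,-  146:209/18,-  155:-,-  164:-,-  173:92/19,93/12  182:91/5,92/3  191:74/37,79/39  200:107/5,106/5
scene 74:223/119,8/22  83:224/113,58/22  92:276/222,111/32  101:342/324,270/26  110:255/146,239/59  119:457/214,111/21  128:469/75,212/34  137:107/23,159/24  146:173/34,170/34  155:75/58,100/22  164:95/19,97/11  173:96/3,94/12  182:-,91/11  191:-,-  200:56/56,61/50
t 11.0 p [0.5726 0.083  0.104 ] feeder xy 0.0018 0.049 F [-1.2 -6.8  3.3] g 0.0
(0.001, 0.05, 0.102) shift [ 2.  -1.1  0.9]
roll needed -0.3
```

Request:
jog_arm([
  [0,-4,1],
  [0,-5,1],
  [0,-6,1],
  [0,-6,1],
], claw=[0,0,0,0], roll=[0,0,0,0])

```text
time: 11.4
position: [0.5728, 0.088, 0.1041]
tool_rot: [-2.177, 0.243, 2.157]
ft_force: [-0.8, -5.0, 2.3]
grip_width: 0.007
```

```bash
python3 prof.py; python3 go.py .001 .05 .102
```

```text
top 74:511/31,509/32  83:510/33,507/31  92:510/37,503/30  101:510/37,499/24  110:512/34,495/15  119:510/29,494/12  128:501/11,490/6  137:-,-  146:212/8,-  155:210/9,-  164:-,-  173:86/5,-  182:88/8,83/4  191:79/34,79/35  200:109/4,108/6
scene 74:220/123,109/23  83:223/96,108/22  92:224/117,110/30  101:303/266,186/20  110:354/251,217/30  119:267/144,238/42  128:469/195,108/30  137:468/30,211/34  146:179/23,173/23  155:85/48,194/24  164:63/9,85/12  173:-,85/10  182:-,85/8  191:-,-  200:58/59,63/53
t 11.5 p [0.5728 0.0883 0.104 ] feeder xy 0.0012 0.0542 F [-0.6 -5.4  3.5] g 0.01
(0.001, 0.05, 0.102) shift [2.3 4.1 0.2]
roll needed -0.3
```

The third blank dropped: the pile top is flat at about 85 mm. I retract and lift, clear the view, and check.

Request:
jog_arm([
  [0,15,0],
  [-5,30,0],
  [-40,40,0],
  [-80,70,0],
  [-120,120,0],
], claw=[0,0,0,0,0], roll=[0,0,0,0,0])

```text
time: 12.0
position: [0.5551, -0.0095, 0.2237]
tool_rot: [-2.181, 0.233, 2.157]
ft_force: [1.2, -0.7, 0.3]
grip_width: 0.009
```

Request:
jog_arm([
  [-30,160,0],
  [-30,160,0],
  [-30,160,0],
  [-30,160,0],
  [-30,160,0],
], claw=[0,0,0,0,0], roll=[0,0,0,0,0])

```text
time: 12.5
position: [0.53, -0.1676, 0.2634]
tool_rot: [-2.179, 0.237, 2.153]
ft_force: [0.2, 0.8, 0.1]
grip_width: 0.005
```

```bash
python3 prof.py; python3 - <<'E'
from h import *
t=np.load('top.npz')['im'][:,:,::-1]; s=np.load('scene.npz')['im'][:,:,::-1]
a=cv2.resize(s[178:243,148:208],(420,455),interpolation=cv2.INTER_CUBIC); b=cv2.resize(t[150:205,150:226],(380,275),interpolation=cv2.INTER_CUBIC)
c=np.zeros((455,800,3),np.uint8); c[:,:420]=a; c[:275,420:]=b; cv2.imwrite('pics/f1.png',c)
E
python3 go.py
```

```text
top 74:110/19,111/21  83:109/20,111/21  92:110/19,110/18  101:111/21,110/18  110:110/17,111/21  119:108/22,110/19  128:85/11,87/14  137:86/22,86/19  146:87/19,86/17  155:88/16,86/17  164:87/21,85/20  173:88/19,85/19  182:85/6,86/8  191:79/37,77/36  200:107/4,105/6
scene 74:8/22,108/23  83:108/23,9/21  92:59/20,109/17  101:109/20,109/11  110:110/11,110/10  119:66/29,110/11  128:106/11,97/21  137:-,86/11  146:8/5,86/11  155:61/34,85/11  164:65/7,86/11  173:-,86/12  182:-,85/10  191:-,-  200:57/58,60/52
t 12.6 p [ 0.5307 -0.1632  0.2627] feeder xy -0.0017 -0.2007 F [ 0.9 -0.1 -0.1] g 0.01
roll needed 0.2
```

View pics/f1.png

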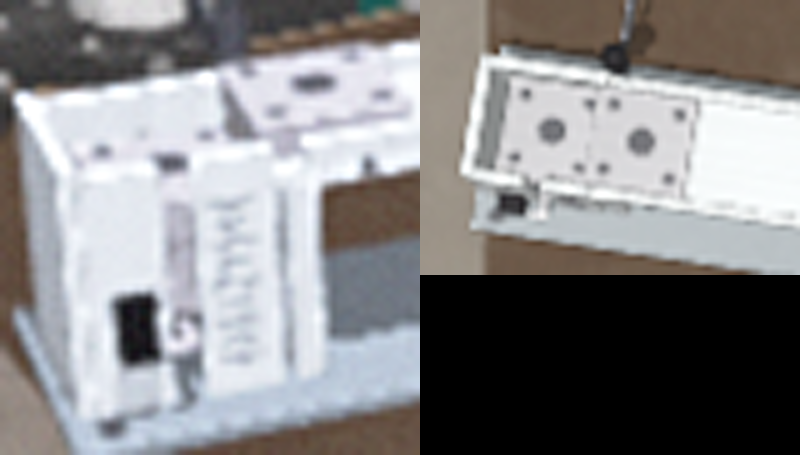

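The last picture shows the gate post out over the far rail. Blank 3 lies flat in the well (552,130), and blank 4 (641,142) is on the deck, with about 5 mm over the edge (12 mm allowed). The pointer (182,333) stands beside the clip's middle (137,330), at z ≈ 0.037 against the clip's 0.043, or −6.5 mm. I'm handing in.

```bash
python3 -c "
from bench import order,get_state
print(order.close_job()); print(get_state()['time'])"
```

```text
the job is handed in; nothing more can be done
None
the job is handed in; nothing more can be done
```

I pushed the gate open by its post and slid the row along the deck until three blanks had dropped into the well. I then backed the arm off and handed the job in at about 12.6 s; no verdict was reported.

- **Gate:** it reached its stop at about 20 N. I did not measure its opening in mm; the last picture shows the post over the far rail.
- **Pointer:** it stands about 6.5 mm below the clip's middle, inside the 12.5 mm limit. With only two blanks it was about 11.5 mm above the middle, too close to the limit, so I added the third.
- **Blanks in the well:** the depth readings show the top of the pile flat at about 86 mm. I could only see the top blank at the end, but the first blank also read flat when it dropped.
- **Blank left on the deck:** blank 4 lies flat with roughly 5 mm over the edge (12 mm allowed), measured to about 2 mm.
- **Bystanders:** I moved nothing near them. I did not measure their positions again at the end.

No check failed. While the row was being pushed, the tool tilted by a few degrees and lagged its targets by about 3 mm, so I finished each drop in small steps. For the second blank, the top camera read the pile 3–5 mm higher than the scene camera did; I relied on a picture there.

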